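# Sort left- and right-hand shelf brackets on the lab bench

### The arm

A 6-joint arm with a two-finger parallel gripper is mounted at the origin on the work surface. World frame = base frame: x ahead of the robot, y to its left, z up, the work surface at z = 0. Lengths are in mm, angles in rad, forces in N, time in s.
With the tool pointing down it reaches from about 350 to 975 mm from the base axis. Payload 7.1 kg.
Tool frame: the origin (TCP) lies between the finger pads; the fingertips stand 17 mm ahead of it and the grasp point (between the pads) lies 2 mm behind it; z points along the fingers, y is the direction in which the jaws open and shut (so a half turn about z gives the same grasp; the last joint's range is limited). The gripper opens to 88 mm and grips with 3 to 60 N. Pads are 20 mm wide; open, the fingers measure 115 mm over their backs; the gripper's body (75 mm by 178 mm) begins 61 mm behind the grasp point.
Start: joints at [1.198, 0.423, 1.63, -0, 1.089, -0.019], TCP at [216.508, 586.284, 239.675] pointing down, gripper open.
Joint ranges: [-3, 3], [-0.9, 2.11], [0.09, 2.58], [-1.31, 4.45], [0.11, 2.69], [-2.54, 2.54]. Speed limits (rad/s): [2.39, 2.39, 3.01, 3.14, 3.14, 3.14].

### API

Orientations are given as a unit quaternion [x, y, z, w].
In Python, from bench import r, vision gives the robot as it stands. The module is installed in compiled form; this text tells all that it offers.
- The arm moves only by the tool move_arm, never from a script. Its argument "moves" is a list of rows, each a list of 5 numbers: the shift along the tool's x, y, z in mm, then the turn about the tool's z in degrees, then the gripper's target within -1 to 1 (fully open at 1, half-way at 0, shut at -1). A call has 1 to 12 rows; each row shifts and turns the commanded pose from where the row before left it, along the tool's axes as they then stand; what a row does not reach is not made up. A row lasts 1/8 s, in which the tool goes at most 62.5 mm and 10.7 degrees, less where a joint would pass 70% of its speed; a pose out of reach is approached as far as the arm can. A call with a gripper value outside its range is refused whole. The fingers move at their own pace and stop on an object; the grip force is fixed at half the most. Time passes only in rows, so rows that do not move let the fingers close. It gives the time, the measured TCP pose, the force and the opening at its end, in the units of the state.
- r.get_obs(): the state, without advancing time (a new reading comes with each control period).
- vision.camera(name): name is "scene" or "side" or "wrist"; returns a dict with "pixels" (384x512x3 uint8, red, green, blue), "depth" (384x512 float32, mm along the optical axis (not along the pixel's ray), 0 where there is no reading), "fx", "fy", "cx", "cy" (pixels), "cam_to_world" (4x4, takes a point from camera to world coordinates). Camera axes: x right, y down, z forward; pixel columns grow to the right and rows downward; lengths in mm; the calibration is good to about 2 mm. The wrist camera is an equidistant fisheye: a pixel r from the principal point sees the ray r / f radians off the axis. A picture is of the moment at which its call begins.
- r.sign_off(): hands the job in, once; it reports no verdict.
The state is a dict: "time_s": time; "q": joint angles; "joint_velocities": joint speeds; "effort": joint torques, N m; "position": TCP position; "orientation": TCP orientation; "force": force on the tool from outside, world axes, zero at the start; "ft_torque": the same for the moment, N m; "opening": opening from 0.0 (shut) to 1.0 (fully open).
Only numpy, scipy, OpenCV 4.12 (cv2) and the standard library are available. Lean on these libraries where they do the work, as an engineer would, in place of code of your own. Each camera call takes 0.05 s, during which the arm holds its last target.

### The job

Sort the three steel shelf brackets on the lab bench by hand: looking along the long arm from its foot end, upright flange up, a left-hand bracket has its foot turned to the left and a right-hand bracket to the right. Slide each left-hand bracket along the bench into the open-sided bin on the robot's left and each right-hand one into the bin on its right, until the whole bracket is inside and lying flat. Do not lift brackets or tip them over, and leave the flask and the bottle alone.

Things in the scene. Friction and masses are not known exactly. Their poses are not given: they have to be found in the camera images.
- bracket_a: left-hand steel bracket, 0.3 kg, flat on the bench. Origin: underside, centre of its 94 x 62 mm footprint. An L of 6 mm plate: long arm (26 mm wide) along x, foot (30 mm wide) to +y at the -x end; along its back (outer face y = -31 mm) a 5 mm flange stands up 40 mm high for 52 mm from the foot end, then 22 mm. Mass centre at x = -8, y = -17 mm. Its x starts within 0.3 rad of the robot's x
- bracket_a_heel (a point): bracket_a: outer corner of the L, where the back meets the foot, at x = -47, y = -31 mm, 3 mm up, in the bracket's frame
- bracket_a_tip (a point): bracket_a: back corner at the free end of the long arm, at x = +47, y = -31 mm, 3 mm up, in the bracket's frame
- bracket_a_toe (a point): bracket_a: outer corner at the free end of the foot, at x = -47, y = +31 mm, 3 mm up, in the bracket's frame
- bracket_b: left-hand steel bracket, 0.3 kg, flat on the bench. Origin: underside, centre of its 94 x 62 mm footprint. An L of 6 mm plate: long arm (26 mm wide) along x, foot (30 mm wide) to +y at the -x end; along its back (outer face y = -31 mm) a 5 mm flange stands up 40 mm high for 52 mm from the foot end, then 22 mm. Mass centre at x = -8, y = -17 mm. Its x starts within 0.3 rad of the robot's x
- bracket_b_heel (a point): bracket_b: outer corner of the L, where the back meets the foot, at x = -47, y = -31 mm, 3 mm up, in the bracket's frame
- bracket_b_tip (a point): bracket_b: back corner at the free end of the long arm, at x = +47, y = -31 mm, 3 mm up, in the bracket's frame
- bracket_b_toe (a point): bracket_b: outer corner at the free end of the foot, at x = -47, y = +31 mm, 3 mm up, in the bracket's frame
- bracket_c: right-hand steel bracket, 0.3 kg, flat on the bench. Origin: underside, centre of its 94 x 62 mm footprint. An L of 6 mm plate: long arm (26 mm wide) along x, foot (30 mm wide) to -y at the -x end; along its back (outer face y = +31 mm) a 5 mm flange stands up 40 mm high for 52 mm from the foot end, then 22 mm. Mass centre at x = -8, y = +17 mm. Its x starts within 0.3 rad of the robot's x
- bracket_c_heel (a point): bracket_c: outer corner of the L, where the back meets the foot, at x = -47, y = +31 mm, 3 mm up, in the bracket's frame
- bracket_c_tip (a point): bracket_c: back corner at the free end of the long arm, at x = +47, y = +31 mm, 3 mm up, in the bracket's frame
- bracket_c_toe (a point): bracket_c: outer corner at the free end of the foot, at x = -47, y = -31 mm, 3 mm up, in the bracket's frame
- bin_left: fixed left-hand bin of grey plastic at the robot's left. Origin: centre of its floor; inside 400 mm (x) by 130 mm (y). Walls 6 mm thick, 45 mm high on three sides; the long side facing mid-bench (its -y side, mouth line at y = -65 mm) is open, and the floor there is level with the bench, without a sill
- bin_right: fixed right-hand bin of grey plastic at the robot's right. Origin: centre of its floor; inside 400 mm (x) by 130 mm (y). Walls 6 mm thick, 45 mm high on three sides; the long side facing mid-bench (its +y side, mouth line at y = +65 mm) is open, and the floor there is level with the bench, without a sill
- flask: conical glass flask, 52 mm across, 76 mm high; origin under its centre. Not part of the job: leave it alone
- amber_bottle: brown glass bottle with a red cap, 50 mm across, 78 mm high; origin under its centre. Not part of the job: leave it alone
Things that resemble listed ones, but are neither listed nor needed, are in the scene too. What is shaped like the bracket_b but yellow is not meant. What is shaped like the bracket_c but blue is not meant.

How it is judged:
By the outcome, as a careful person would: the job done as asked, in the order asked, and still so for the second after the job is handed in, with the robot touching nothing.
It also fails if it takes over 64 s, if anything falls off the work surface, if the arm or the gripper's body presses on something with over 40 N, if the wrist force passes 120 N, or if a joint passes its speed limit or range.

## Working session

There is one attempt and no reset: what is moved stays moved. The work goes in short steps, Python scripts to look and compute and a tool call to move; the robot and the scene stay as the last step left them, time stands still between calls to the robot, and variables do not carry over. Pictures are saved under pics/ and viewed, and the job is handed in when it is done.

Besides the shell and the picture viewer there is one more tool, called as a command line: name --pt "numbers of a row" for each row, then --argument value for the rest. move_arm: Moves the arm, as the interface text tells. Its arguments: {"type":"object","properties":{"moves":{"type":"array"}},"required":["moves"]}

```bash
mkdir -p pics
cat > h.py <<'E'
import numpy as np, cv2, pickle
from bench import r, vision
def snap(n,tag):
    c=vision.camera(n); cv2.imwrite(f'pics/{tag}.png',c['pixels'][:,:,::-1]); pickle.dump(c,open(f'pics/{tag}.pkl','wb')); return c
def ray(c,u,v):
    d=np.array([(u-c['cx'])/c['fx'],(v-c['cy'])/c['fy'],1.]); T=np.array(c['cam_to_world']); return T[:3,3],T[:3,:3]@d
def onz(c,u,v,z):
    o,d=ray(c,u,v); return o+d*(z-o[2])/d[2]
def cloud(c):
    v,u=np.mgrid[0:384,0:512]; D=c['depth']; T=np.array(c['cam_to_world'])
    P=np.stack([(u-c['cx'])/c['fx']*D,(v-c['cy'])/c['fy']*D,D],-1); return P@T[:3,:3].T+T[:3,3]
E
python3 - <<'E'
from h import *
for n in ['scene','side']:
    c=snap(n,n+'0'); print(n,c['fx'],c['cx'],c['cy'],np.round(c['cam_to_world'],3))
print(r.get_obs())
E
ls
```

```text
scene 377.27731897074796 259.29536861001355 187.0791297689511 [[ 4.550000e-01  6.560000e-01 -6.030000e-01  1.221329e+03]
 [ 8.900000e-01 -3.220000e-01  3.210000e-01 -3.471750e+02]
 [ 1.600000e-02 -6.830000e-01 -7.300000e-01  8.853430e+02]
 [ 0.000000e+00  0.000000e+00  0.000000e+00  1.000000e+00]]
side 465.9692992863703 260.68860963481274 198.35325645326816 [[ 9.790000e-01 -1.630000e-01  1.260000e-01  3.548130e+02]
 [-2.060000e-01 -7.640000e-01  6.110000e-01 -8.216790e+02]
 [-3.000000e-03 -6.240000e-01 -7.810000e-01  1.063779e+03]
 [ 0.000000e+00  0.000000e+00  0.000000e+00  1.000000e+00]]
{'time_s': 0.1, 'q': array([ 1.19797454e+00,  4.23789582e-01,  1.63057875e+00, -3.37130965e-05,
        1.08864368e+00, -1.90242722e-02]), 'joint_velocities': array([-0.00243566, -0.00042377, -0.00257082,  0.00053182,  0.00109733,
       -0.00151931]), 'effort': array([ 3.67100265e-04, -5.45612741e+01, -2.74325359e+01,  6.46287203e-02,
        1.87982584e-02, -2.52894137e-05]), 'position': array([216.36352338, 585.84582816, 238.97740622]), 'orientation': array([ 1.75969831e-01,  9.84395304e-01, -6.99006069e-04, -1.23510525e-04]), 'force': array([0.08884624, 0.66653228, 0.27508443]), 'ft_torque': array([-0.04492269,  0.01112018,  0.0296339 ]), 'opening': 0.9990626368089208}
h.py
pics
```

View pics/scene0.png

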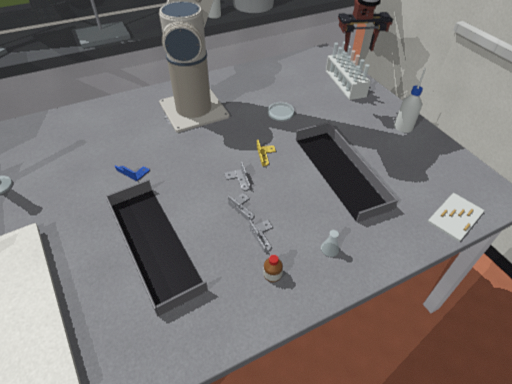

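View pics/side0.png

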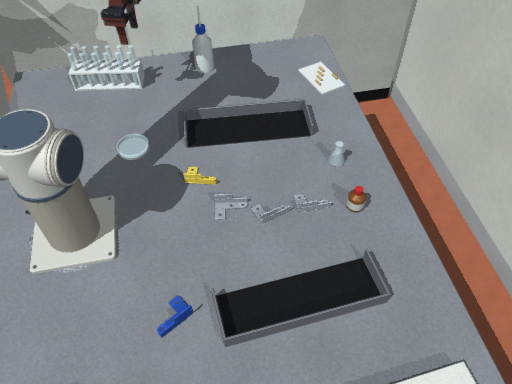

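Run:
```python
from h import *
a=pickle.load(open('pics/scene0.pkl','rb'));b=pickle.load(open('pics/side0.pkl','rb'))
I=cv2.resize(a['pixels'][130:290,210:350,::-1],None,fx=4.2,fy=3.7*4.2/3.7,interpolation=cv2.INTER_CUBIC);I=cv2.resize(a['pixels'][150:290,210:350,::-1],(590,590),interpolation=cv2.INTER_CUBIC)
cv2.imwrite('pics/sc_a.png',I)
I=cv2.resize(b['pixels'][160:235,180:380,::-1],(800,300),interpolation=cv2.INTER_CUBIC)
cv2.imwrite('pics/sd_a.png',I)
for n,c,pts in [('scene',a,[(299,137),(329,126),(394,206),(361,216),(109,192),(148,184),(204,291),(160,306),(193,110),(332,255),(273,277)]),('side',b,[(181,145),(316,135),(210,290),(224,341),(390,292),(372,252),(337,165),(355,210)])]:
    print(n,[np.round(onz(c,*p,0)[:2]).tolist() for p in pts])
```

```text
scene [[331.0, 288.0], [324.0, 425.0], [746.0, 380.0], [732.0, 263.0], [301.0, -392.0], [321.0, -273.0], [751.0, -249.0], [741.0, -361.0], [4.0, -3.0], [808.0, 106.0], [795.0, -73.0]]
side [[321.0, 279.0], [758.0, 232.0], [340.0, -253.0], [354.0, -391.0], [782.0, -352.0], [780.0, -231.0], [785.0, 90.0], [782.0, -88.0]]
```

Run:
```python
from h import *
c=snap('wrist','w0'); print(c['fx'],c['cx'],c['cy'],np.round(c['cam_to_world'],3))
for n in ['scene','side']:
    k=pickle.load(open(f'pics/{n}0.pkl','rb')); D=k['depth']; P=cloud(k); print((D==0).mean()); 
    print(np.round(P[180:220:8,230:350:10,2]) )
```

```text
297.3186396354542 251.4845719380843 191.69559789512925 [[ 3.46000e-01  9.00000e-01  2.64000e-01  1.44631e+02]
 [ 9.38000e-01 -3.32000e-01 -9.80000e-02  6.11795e+02]
 [-1.00000e-03  2.81000e-01 -9.60000e-01  3.84293e+02]
 [ 0.00000e+00  0.00000e+00  0.00000e+00  1.00000e+00]]
0.004124959309895833
[[ 0.  2. -2. -2. -1. -4. -1.  0. -2. -2.  3. -3.]
 [-2. -3. -0. -1. -1.  2. -3. -1.  0. -1. -1. -1.]
 [ 2.  5. -4.  1. -5. -2. -2. -5. -3. -3.  2. -0.]
 [ 8.  5. -1. -1. -4. -2. -1.  1.  1. -2. -1.  1.]
 [ 4. 10.  7. -2.  2. -6.  1. -2. -0. -5. -3. -2.]]
0.00457763671875
[[ 2.000e+00 -2.000e+00 -0.000e+00 -1.000e+00 -1.000e+00 -4.000e+00
  -0.000e+00  2.000e+00  2.000e+00 -3.000e+00 -1.000e+00 -2.000e+00]
 [-4.000e+00 -3.000e+00 -1.000e+00 -1.000e+00  4.000e+00  1.000e+00
  -2.000e+00 -2.000e+00 -1.000e+00 -3.000e+00 -2.000e+00  1.000e+00]
 [ 3.300e+01 -5.000e+00 -3.000e+00  2.000e+00 -0.000e+00 -0.000e+00
  -0.000e+00  2.000e+00 -3.000e+00 -0.000e+00 -3.000e+00  1.000e+00]
 [ 6.000e+00  4.000e+00 -6.000e+00  2.000e+00  3.000e+00  0.000e+00
  -2.000e+00  4.100e+01  2.800e+01  1.064e+03  1.000e+01 -4.000e+00]
 [-0.000e+00 -3.000e+00  2.000e+00  7.000e+00  3.700e+01  1.500e+01
  -2.000e+00  0.000e+00  2.000e+00 -2.000e+00 -2.000e+00 -4.000e+00]]
```

View pics/sc_a.png

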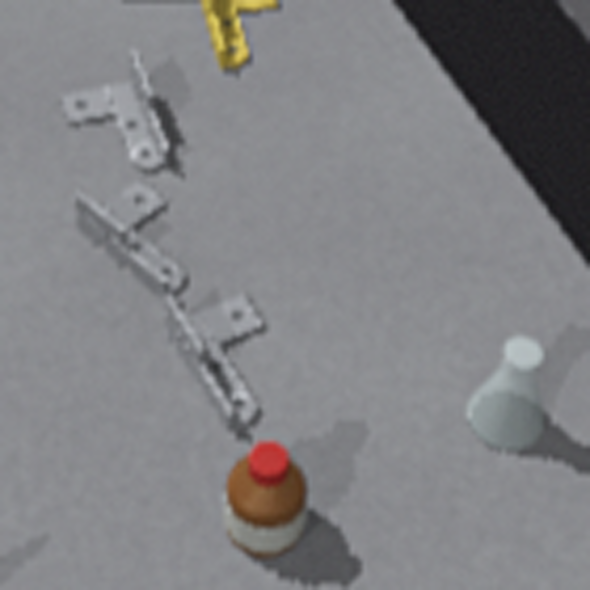

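View pics/sd_a.png

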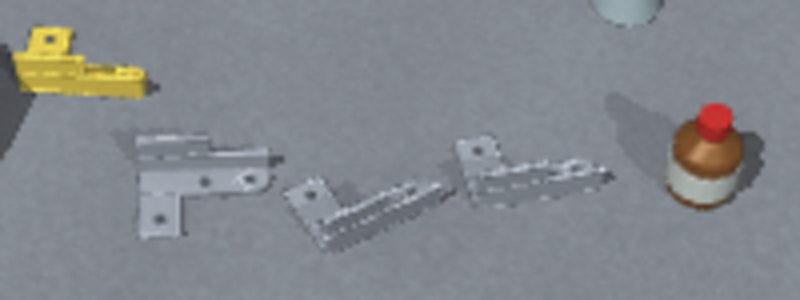

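View pics/w0.png

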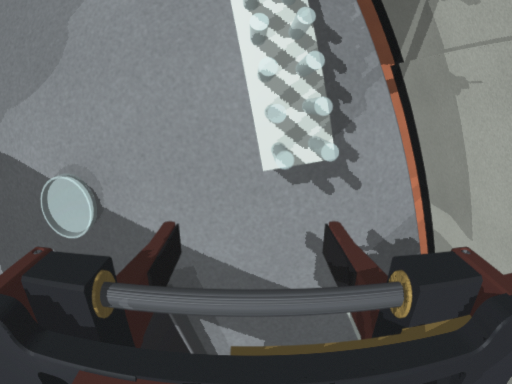

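Run:
```python
from h import *
H=np.zeros((400,500,3),np.uint8)
# x 300..850 -> cols, y 200..-240 rows; 1.4 px/mm
S=1.45
out=[]
for n in ['scene','side']:
    c=pickle.load(open(f'pics/{n}0.pkl','rb'))
    # orthorectify onto z=3
    xs=np.arange(300,850,1/S); ys=np.arange(170,-180,-1/S)
    X,Y=np.meshgrid(xs,ys); T=np.linalg.inv(np.array(c['cam_to_world']))
    for z in (3,):
        P=np.stack([X,Y,np.full_like(X,z)],-1)@T[:3,:3].T+T[:3,3]
        u=(c['fx']*P[...,0]/P[...,2]+c['cx']).astype(np.float32);v=(c['fy']*P[...,1]/P[...,2]+c['cy']).astype(np.float32)
        I=cv2.remap(c['pixels'],u,v,cv2.INTER_CUBIC)[:,:,::-1].copy()
        for x in range(300,850,50): cv2.line(I,(int((x-300)*S),0),(int((x-300)*S),600),(0,255,0) if x%100==0 else (0,120,0),1)
        for y in range(-150,170,50): cv2.line(I,(0,int((170-y)*S)),(800,int((170-y)*S)),(0,255,0) if y%100==0 else (0,120,0),1)
        cv2.imwrite(f'pics/or_{n}.png',I)
```

```text
(no output)
```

View pics/or_scene.png

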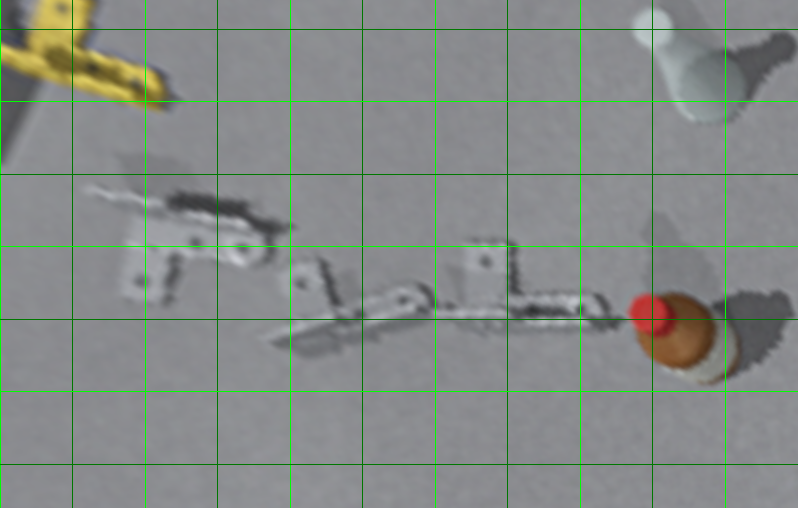

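View pics/or_side.png

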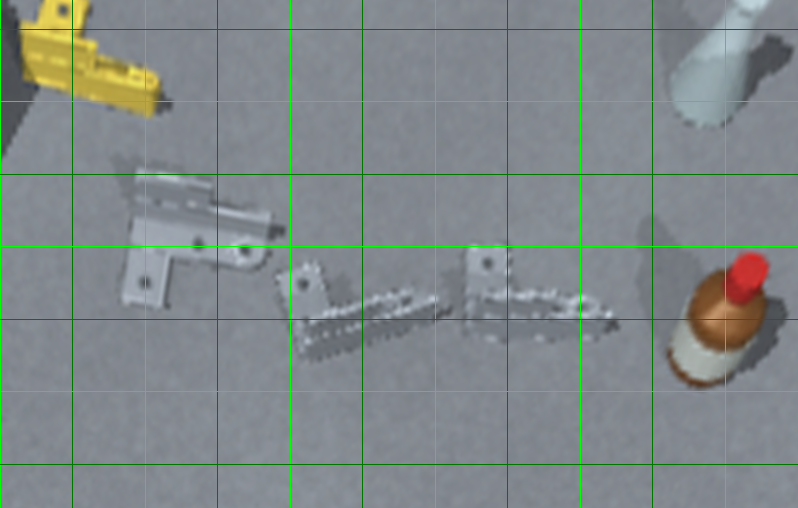

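move_arm --pt "0 0 0 -10.1 1" --pt "0 0 0 -10.1 1" --pt "-35 -60 0 0 1" --pt "-35 -60 0 0 1" --pt "-35 -60 0 0 1" --pt "-35 -60 0 0 1" --pt "-35 -60 0 0 1" --pt "-35 -60 0 0 1" --pt "-35 -60 0 0 1" --pt "-35 -60 0 0 1" --pt "-35 -60 0 0 1" --pt "0 0 0 0 1"

```text
time_s: 1.65
position: [501.1, 96.6, 239.6]
orientation: [0.003, 1.0, -0.0, 0.0]
force: [-0.6, -0.6, -0.0]
opening: 1.002
```

Run:
```python
from h import *
c=snap('wrist','w1'); print(np.round(c['cam_to_world'],3)); o=r.get_obs(); print(o['position'],o['orientation'],o['time_s'])
```

```text
[[ 6.00000e-03  9.59000e-01  2.82000e-01  4.24383e+02]
 [ 1.00000e+00 -6.00000e-03 -2.00000e-03  9.62890e+01]
 [ 0.00000e+00  2.82000e-01 -9.59000e-01  3.84875e+02]
 [ 0.00000e+00  0.00000e+00  0.00000e+00  1.00000e+00]]
[499.84448862  98.31562122 239.43465402] [ 2.65369448e-03  9.99996453e-01  1.89334010e-05 -2.25913301e-04] 1.7
```

View pics/w1.png

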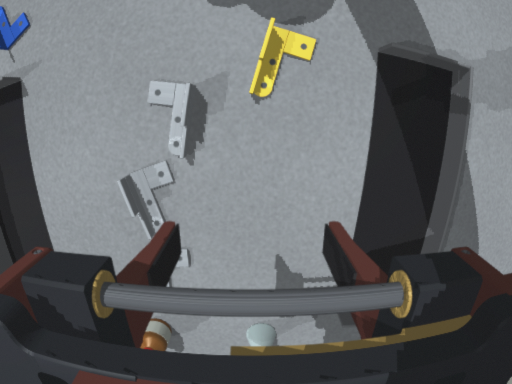

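move_arm --pt "-45 -30 0 0 1" --pt "-45 -30 0 0 1" --pt "-45 -30 0 0 1" --pt "-45 -30 0 0 1" --pt "0 0 0 0 1" --pt "0 0 0 0 1"

```text
time_s: 2.45
position: [678.0, -18.6, 238.9]
orientation: [0.0, 1.0, 0.0, -0.001]
force: [0.2, 0.5, 0.2]
opening: 1.002
```

```bash
cat >> h.py <<'E'
def fray(c,u,v):
    dx=u-c['cx'];dy=v-c['cy'];rr=np.hypot(dx,dy)+1e-9;th=rr/c['fx']
    d=np.array([np.sin(th)*dx/rr,np.sin(th)*dy/rr,np.cos(th)]);T=np.array(c['cam_to_world']); return T[:3,3],T[:3,:3]@d
def fonz(c,u,v,z):
    o,d=fray(c,u,v); return o+d*(z-o[2])/d[2]
def ortho(c,tag,x0,x1,y0,y1,S,z,wrist=True,g=20):
    X,Y=np.meshgrid(np.arange(x0,x1,1/S),np.arange(y1,y0,-1/S)); T=np.linalg.inv(np.array(c['cam_to_world']))
    P=np.stack([X,Y,np.full_like(X,z)],-1)@T[:3,:3].T+T[:3,3]
    if wrist:
        rho=np.hypot(P[...,0],P[...,1]);k=np.arctan2(rho,P[...,2])/(rho+1e-9)
        u=c['fx']*k*P[...,0]+c['cx'];v=c['fy']*k*P[...,1]+c['cy']
    else:
        u=c['fx']*P[...,0]/P[...,2]+c['cx'];v=c['fy']*P[...,1]/P[...,2]+c['cy']
    I=cv2.remap(c['pixels'],u.astype(np.float32),v.astype(np.float32),cv2.INTER_CUBIC)[:,:,::-1].copy()
    for x in range(-(-x0//g)*g,x1,g): cv2.line(I,(int((x-x0)*S),0),(int((x-x0)*S),I.shape[0]),(0,255,0) if x%100==0 else (0,110,0),1)
    for y in range(-(-y0//g)*g,y1,g): cv2.line(I,(0,int((y1-y)*S)),(I.shape[1],int((y1-y)*S)),(0,255,0) if y%100==0 else (0,110,0),1)
    cv2.imwrite(f'pics/{tag}.png',I)
E
python3 - <<'E'
from h import *
c=snap('wrist','w2'); o=r.get_obs(); print(o['position'],o['orientation'],o['time_s'])
ortho(c,'w2o',460,760,-120,60,2.6,3)
E
```

```text
[677.81456713 -18.425211   239.20271174] [-1.45232923e-04  9.99999554e-01  2.02266288e-04 -9.10681257e-04] 2.5
```

View pics/w2.png

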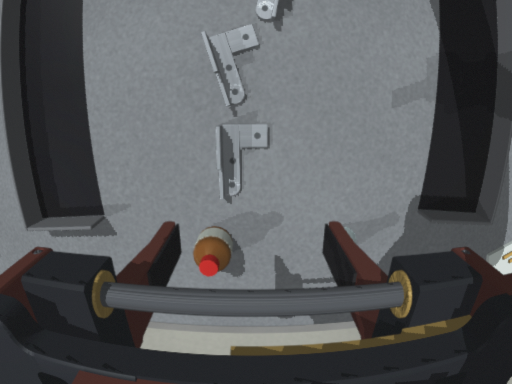

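View pics/w2o.png

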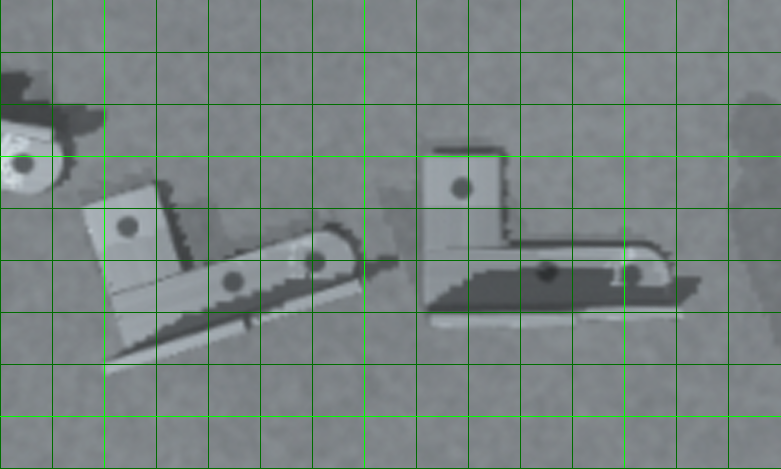

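Run:
```python
from h import *
c=pickle.load(open('pics/w2.pkl','rb'))
for p in [(84,30),(88,110),(103,213),(437,30),(432,110),(421,208)]: print(p,np.round(fonz(c,*p,0)))
for n in ['scene','side']:
    k=pickle.load(open(f'pics/{n}0.pkl','rb'));P=cloud(k)
    blk=(k['pixels'].max(-1)<45)&(abs(P[...,2])<12)
    for s in (1,-1):
        m=(blk&(P[...,1]*s>120)&(P[...,1]*s<450)&(P[...,0]>250)&(P[...,0]<850)).astype(np.uint8)
        m=cv2.morphologyEx(m,cv2.MORPH_OPEN,np.ones((3,3)));nn,L,st,_=cv2.connectedComponentsWithStats(m);i=1+st[1:,4].argmax()
        Q=P[L==i][:,:2].astype(np.float32);R=cv2.minAreaRect(Q);print(n,s,R,np.round(cv2.boxPoints(R)).tolist())
    w=(P[...,2]>38)&(P[...,2]<50)&(abs(P[...,1])>180)&(abs(P[...,1])<420)&(P[...,0]>280)&(P[...,0]<820)
    for s in(1,-1):
        Q=P[w&(P[...,1]*s>0)]; print('rim',s,np.percentile(Q,[1,99],axis=0).round().tolist())
```

```text
(84, 30) [ 474. -258.    0.]
(88, 110) [ 593. -251.    0.]
(103, 213) [ 747. -243.    0.]
(437, 30) [467. 253.   0.]
(432, 110) [590. 243.   0.]
(421, 208) [740. 243.   0.]
scene 1 ((538.9846801757812, 317.6743469238281), (129.0927276611328, 389.1492004394531), 85.79219818115234) [[340.0, 268.0], [728.0, 239.0], [738.0, 368.0], [350.0, 396.0]]
scene -1 ((586.7407836914062, -373.571533203125), (289.41259765625, 15.017881393432617), 4.029562473297119) [[442.0, -376.0], [443.0, -391.0], [732.0, -371.0], [731.0, -356.0]]
rim 1 [[342.0, 240.0, 38.0], [757.0, 399.0, 47.0]]
rim -1 [[294.0, -402.0, 38.0], [764.0, -245.0, 47.0]]
side 1 ((544.09765625, 315.4183044433594), (134.59185791015625, 399.1344909667969), 84.84009552001953) [[339.0, 266.0], [737.0, 230.0], [749.0, 364.0], [351.0, 400.0]]
side -1 ((553.6870727539062, -311.58563232421875), (396.76837158203125, 112.34989166259766), 4.293360233306885) [[352.0, -270.0], [360.0, -382.0], [756.0, -353.0], [747.0, -241.0]]
rim 1 [[337.0, 240.0, 38.0], [752.0, 399.0, 48.0]]
rim -1 [[343.0, -405.0, 38.0], [760.0, -251.0, 49.0]]
```

Run:
```python
from h import *
k=pickle.load(open('pics/side0.pkl','rb'))
ortho(k,'bl',280,830,140,420,1.4,0,False,50); ortho(k,'br',280,830,-420,-170,1.4,0,False,50)
a=cv2.imread('pics/bl.png');b=cv2.imread('pics/br.png');I=np.vstack([a,b]);print(I.shape);cv2.imwrite('pics/bins.png',cv2.resize(I,(770*600//I.shape[0]*1,600)) if I.shape[0]>600 else I)
cv2.imwrite('pics/bins.png',cv2.resize(I,None,fx=.8,fy=.8))
```

```text
(742, 770, 3)
```

View pics/bins.png

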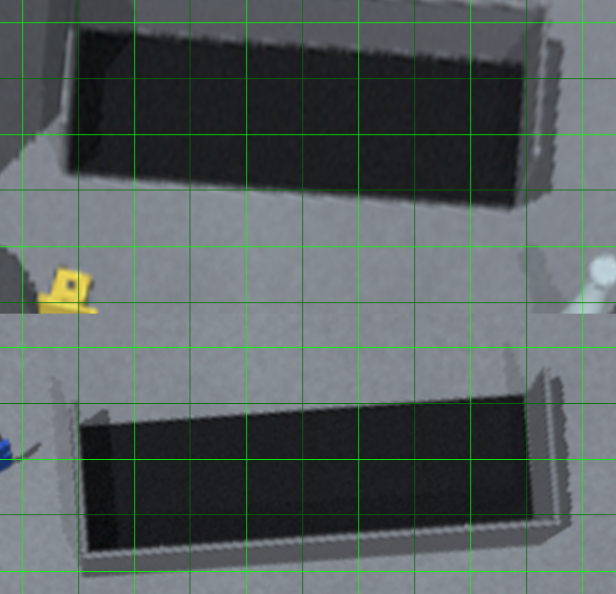

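move_arm --pt "19 -40 0 -1.9 1" --pt "0 0 50 0 1" --pt "0 0 50 0 1" --pt "0 0 50 0 1" --pt "0 0 0 0 1"

```text
time_s: 3.12
position: [656.2, -58.4, 86.4]
orientation: [-0.017, 1.0, 0.001, -0.004]
force: [0.3, 0.8, -0.2]
opening: 1.004
```

Run:
```python
from h import *
c=snap('side','s1'); o=r.get_obs(); print(o['position'],o['orientation'],o['time_s'])
I=cv2.resize(c['pixels'][130:260,220:400,::-1],(792,572));cv2.imwrite('pics/s1c.png',I)
```

```text
[658.53150699 -58.8421528   89.14378013] [-1.66279725e-02  9.99860260e-01  2.51544703e-04 -1.70537314e-03] 3.175
```

View pics/s1c.png

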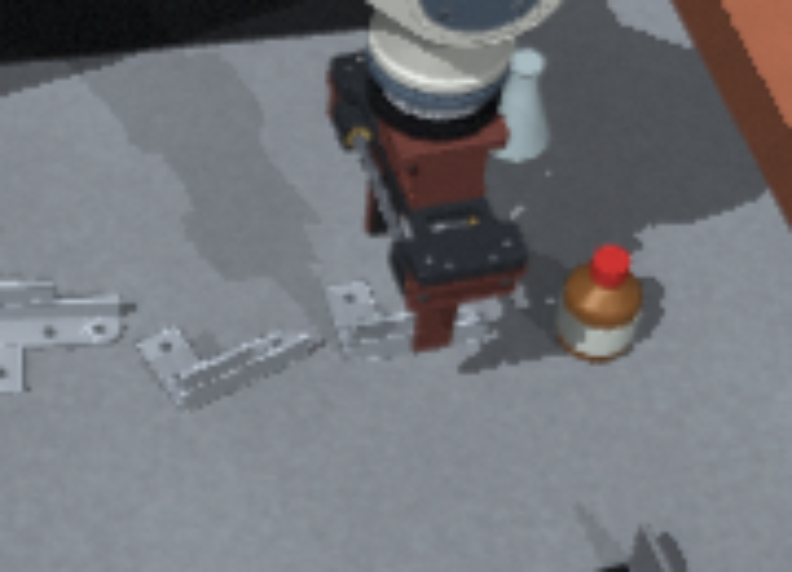

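move_arm --pt "0 0 30 0 1" --pt "0 0 30 0 1" --pt "0 0 0 0 1" --pt "0 0 0 0 -1" --pt "0 0 0 0 -1" --pt "0 0 0 0 -1" --pt "0 0 0 0 -1" --pt "0 0 0 0 -1" --pt "0 0 0 0 -1" --pt "0 0 0 0 -1" --pt "0 0 0 0 -1"

```text
time_s: 4.55
position: [660.1, -60.1, 29.6]
orientation: [-0.016, 1.0, 0.0, -0.0]
force: [0.1, -0.5, 0.5]
opening: 0.133
```

move_arm --pt "0 0 0 0 -1" --pt "0 0 0 0 -1" --pt "0 0 0 0 -1"

```text
time_s: 4.92
position: [660.1, -59.8, 29.7]
orientation: [-0.016, 1.0, 0.0, -0.0]
force: [0.2, 3.8, 1.9]
opening: 0.058
```

move_arm --pt "0 7 0 0 -1" --pt "-1 20 0 0 -1" --pt "-1 25 0 0 -1" --pt "-1 25 0 0 -1" --pt "0 10 0 0 -1" --pt "0 0 0 0 -1"

```text
time_s: 5.68
position: [660.3, 28.3, 29.7]
orientation: [-0.016, 1.0, 0.0, 0.0]
force: [-0.2, 2.2, 1.3]
opening: 0.052
```

Run:
```python
from h import *
c=snap('side','s2'); o=r.get_obs(); print(o['position'],o['orientation'],o['time_s'],o['force'],o['opening'])
I=cv2.resize(c['pixels'][90:240,210:390,::-1],(720,600));cv2.imwrite('pics/s2c.png',I)
```

```text
[660.31062412  27.70967248  29.71864373] [-1.61822055e-02  9.99869002e-01  3.37935441e-04  6.30053166e-06] 5.725 [-0.1958431   3.31073244  0.38796387] 0.056421705962075665
```

View pics/s2c.png

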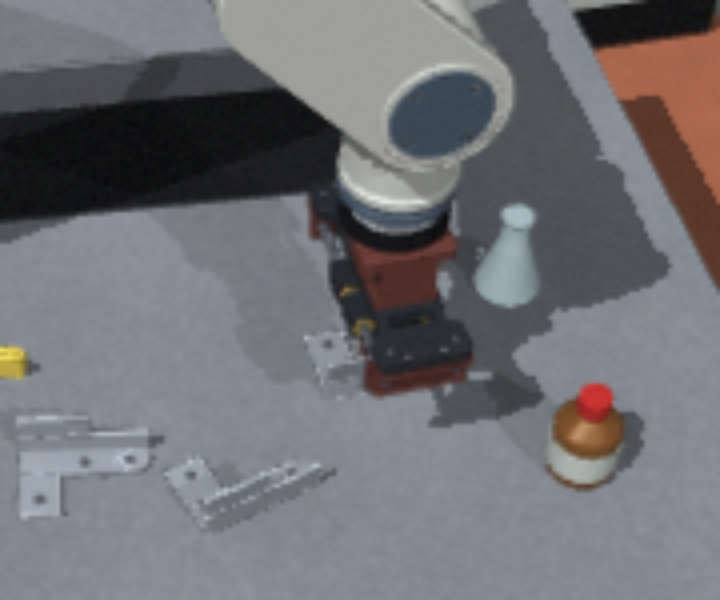

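move_arm --pt "-0.5 15 0 0 -1" --pt "-0.5 27 0 0 -1" --pt "-0.5 27 0 0 -1" --pt "-0.5 27 0 0 -1" --pt "-0.5 27 0 0 -1" --pt "-0.5 27 0 0 -1" --pt "-0.5 27 0 0 -1" --pt "-0.5 27 0 0 -1" --pt "-0.5 27 0 0 -1" --pt "-0.5 20 0 0 -1" --pt "0 0 0 0 -1"

```text
time_s: 7.1
position: [657.3, 280.7, 29.7]
orientation: [-0.017, 1.0, 0.001, 0.0]
force: [0.5, 3.1, 2.0]
opening: 0.056
```

Run:
```python
from h import *
c=snap('scene','s3'); o=r.get_obs(); print(o['position'],o['orientation'],o['time_s'],o['force'],o['opening'])
I=cv2.resize(c['pixels'][120:270,270:450,::-1],(720,600));cv2.imwrite('pics/s3c.png',I)
```

```text
[657.35897803 279.72369012  29.7385491 ] [-1.64004398e-02  9.99865139e-01  7.63776719e-04  3.82932381e-04] 7.15 [0.76501823 2.11676025 1.16576191] 0.05447558343766965
```

View pics/s3c.png

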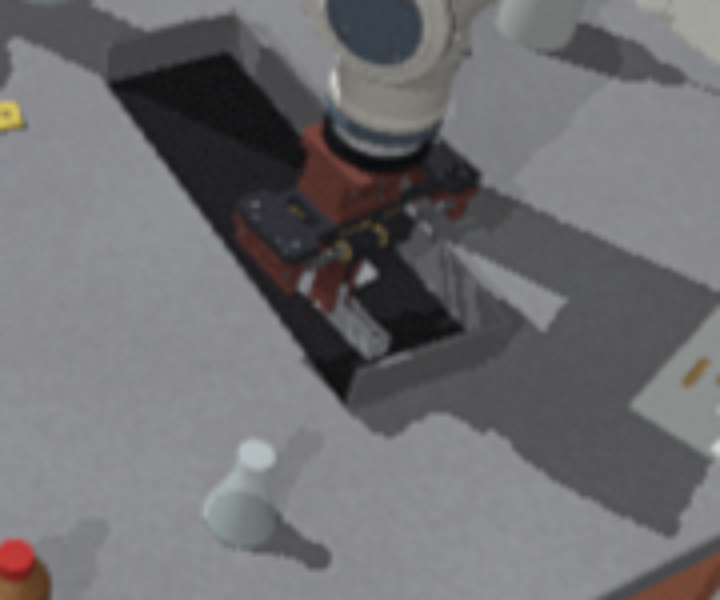

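move_arm --pt "0 0 0 0 0" --pt "0 0 0 0 0" --pt "0 0 0 0 0" --pt "0 0 0 0 0" --pt "0 0 0 0 0" --pt "0 0 -10 0 0" --pt "0 0 -40 0 0" --pt "0 0 -40 0 0" --pt "0 0 0 -7.65 0" --pt "0 0 0 -7.65 1" --pt "0 0 0 0 1"

```text
time_s: 8.52
position: [657.5, 278.1, 120.5]
orientation: [-0.148, 0.989, 0.0, 0.0]
force: [0.2, -0.2, 0.1]
opening: 0.688
```

move_arm --pt "26.5 -36.9 0 0 1" --pt "26.5 -36.9 0 0 1" --pt "26.5 -36.9 0 0 1" --pt "26.5 -36.9 0 0 1" --pt "26.5 -36.9 0 0 1" --pt "26.5 -36.9 0 0 1" --pt "26.5 -36.9 0 0 1" --pt "26.5 -36.9 0 0 1" --pt "0 0 0 0 1" --pt "0 0 0 0 1"

```text
time_s: 9.78
position: [542.1, -66.4, 120.0]
orientation: [-0.148, 0.989, 0.0, 0.0]
force: [0.0, 0.6, 0.2]
opening: 0.998
```

Run:
```python
from h import *
c=snap('scene','s4'); o=r.get_obs(); print(o['position'],o['orientation'],o['time_s'],o['force'],o['opening'])
I=cv2.resize(c['pixels'][120:270,210:450,::-1],(800,500));cv2.imwrite('pics/s4c.png',I)
c=snap('side','s5');ortho(c,'s5o',300,800,130,400,1.6,3,False,50)
c=snap('wrist','w5');ortho(c,'w5o',370,620,-120,60,3,3)
```

```text
[542.20936699 -65.90729523 119.86852285] [-1.48545525e-01  9.88905532e-01  9.88209840e-06  2.74149183e-04] 9.825 [ 0.54662775 -0.42445213 -0.14646959] 1.0025633885910281
```

View pics/s4c.png

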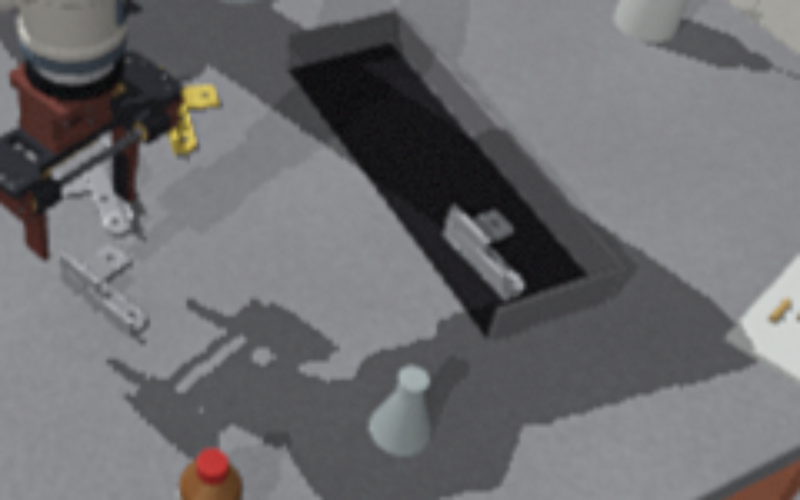

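View pics/s5o.png

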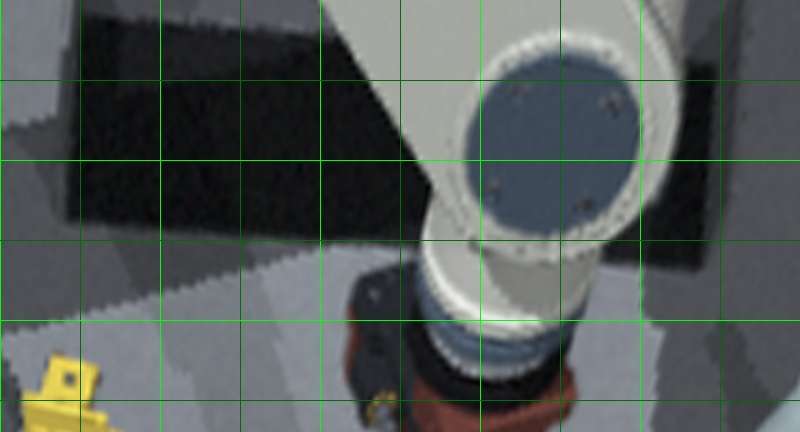

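View pics/w5o.png

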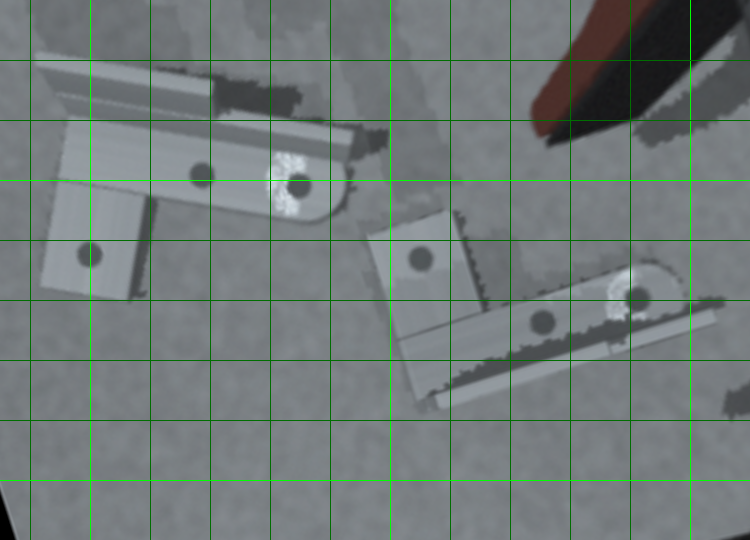

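move_arm --pt "0 0 45 0 1" --pt "0 0 45 0 0" --pt "0 0 0 0 -1" --pt "0 0 0 0 -1" --pt "0 0 0 0 -1" --pt "0 0 0 0 -1" --pt "0 0 0 0 -1" --pt "0 0 0 0 -1" --pt "0 0 0 0 -1" --pt "0 0 0 0 -1" --pt "0 0 0 0 -1" --pt "0 0 0 0 -1"

```text
time_s: 11.42
position: [541.5, -66.4, 29.7]
orientation: [-0.149, 0.989, 0.0, -0.0]
force: [-0.7, 2.4, 2.3]
opening: 0.054
```

move_arm --pt "-9.5 -3 0 0 -1" --pt "-9.6 -2.9 0 0 -1" --pt "-7.4 23.9 0 0 -1" --pt "-7.4 23.9 0 0 -1" --pt "-7.4 23.9 0 0 -1" --pt "-7.4 23.9 0 0 -1" --pt "0 0 0 0 -1" --pt "0 0 0 7 -1" --pt "0 0 0 8 -1" --pt "0 0 0 7 -1" --pt "0 0 0 0 -1"

```text
time_s: 12.8
position: [560.8, 32.2, 29.6]
orientation: [0.043, 0.999, -0.0, -0.001]
force: [-3.9, -1.0, 3.1]
opening: 0.051
```

Run:
```python
from h import *
c=snap('side','s6'); o=r.get_obs(); print(o['position'],o['orientation'],o['time_s'],o['force'],o['opening'])
I=cv2.resize(c['pixels'][90:240,180:390,::-1],(800,571));cv2.imwrite('pics/s6c.png',I)
c=snap('wrist','w6')
```

```text
[560.93750668  32.29876109  29.56274993] [ 4.24670838e-02  9.99097378e-01 -2.31366019e-04 -9.60586725e-04] 12.85 [-2.6956539  -1.43406762  4.67783944] 0.05211362724773166
```

View pics/s6c.png

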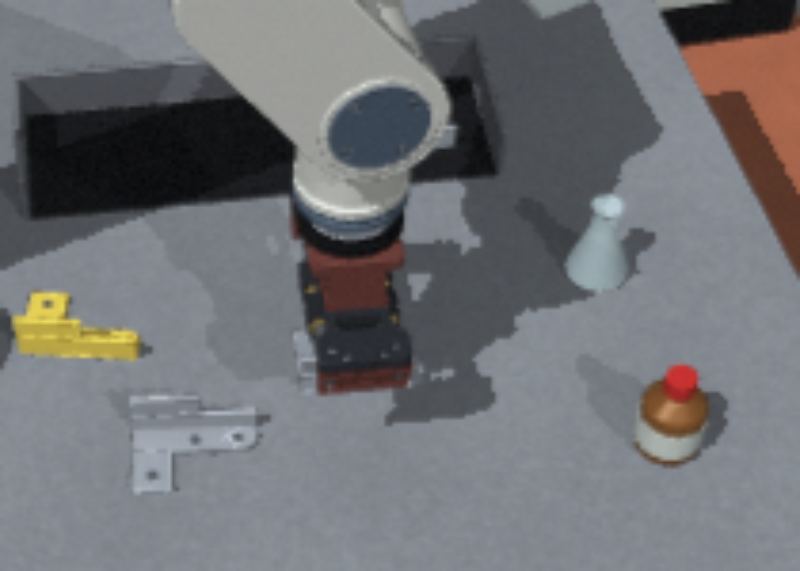

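View pics/w6.png

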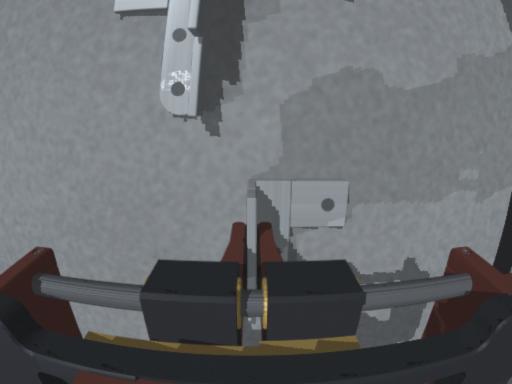

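Bracket held square in the jaws (flange at column 252, foot at 320,205), c undisturbed. On into the bin.

move_arm --pt "4 15 0 0 -1" --pt "6 25 0 0 -1" --pt "6.2 26 0 0 -1" --pt "6.2 26 0 0 -1" --pt "6.2 26 0 0 -1" --pt "6.2 26 0 0 -1" --pt "6.2 26 0 0 -1" --pt "6.2 26 0 0 -1" --pt "6.2 26 0 0 -1" --pt "6 20 0 0 -1" --pt "2.5 9 0 0 -1" --pt "0 0 0 0 -1"

```text
time_s: 14.4
position: [521.4, 289.7, 29.7]
orientation: [0.042, 0.999, 0.001, 0.0]
force: [-1.0, 2.2, 0.2]
opening: 0.056
```

move_arm --pt "0 0 0 0 0" --pt "0 0 0 0 0" --pt "0 0 0 0 0" --pt "0 0 0 0 0" --pt "0 0 0 0 0" --pt "0 0 -10 0 0" --pt "0 0 -40 0 0" --pt "0 0 -40 0 0" --pt "0 0 0 4.6 0" --pt "0 0 0 0 0"

```text
time_s: 15.65
position: [521.7, 289.0, 120.8]
orientation: [0.082, 0.997, 0.0, 0.001]
force: [0.3, -0.1, 0.5]
opening: 0.503
```

move_arm --pt "5.9 -35.6 0 0 0" --pt "5.9 -35.6 0 0 0" --pt "5.9 -35.6 0 0 0" --pt "5.9 -35.6 0 0 0" --pt "5.9 -35.6 0 0 0" --pt "5.9 -35.6 0 0 0" --pt "5.9 -35.6 0 0 0" --pt "5.9 -35.6 0 0 0" --pt "0 0 0 0 0" --pt "0 0 0 0 0"

```text
time_s: 16.9
position: [428.3, 15.9, 119.6]
orientation: [0.082, 0.997, 0.0, 0.0]
force: [-0.1, 1.3, 0.2]
opening: 0.497
```

Run:
```python
from h import *
c=snap('scene','s7'); o=r.get_obs(); print(o['position'],o['orientation'],o['time_s'],o['force'],o['opening'])
I=cv2.resize(c['pixels'][110:270,190:450,::-1],(800,492));cv2.imwrite('pics/s7c.png',I)
c=snap('wrist','w7')
```

```text
[428.469993    16.19433169 119.67454533] [8.20920750e-02 9.96624741e-01 6.05957526e-05 1.11362807e-04] 16.95 [ 0.44341494 -0.33123628  0.25795818] 0.4995855332435587
```

View pics/s7c.png

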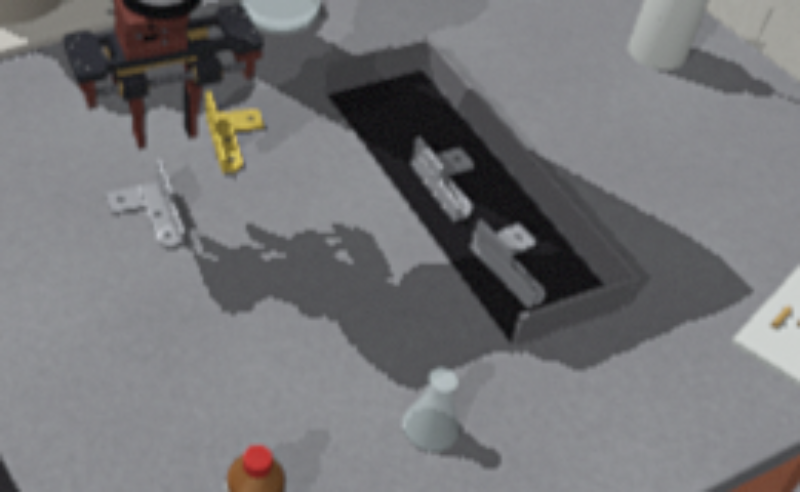

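View pics/w7.png

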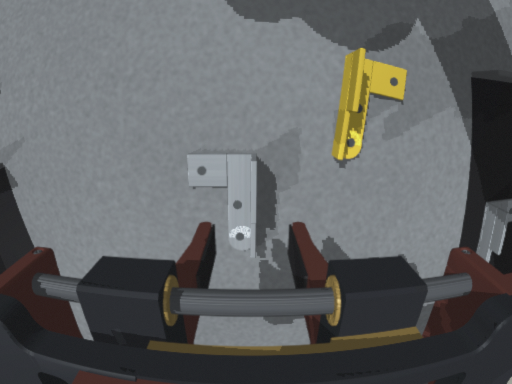

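move_arm --pt "0 0 45 0 0" --pt "0 0 45 0 0" --pt "0 0 0 0 0" --pt "0 0 0 0 -1" --pt "0 0 0 0 -1" --pt "0 0 0 0 -1" --pt "0 0 0 0 -1" --pt "0 0 0 0 -1" --pt "0 0 0 0 -1" --pt "0 0 0 0 -1" --pt "0 0 0 0 -1"

```text
time_s: 18.38
position: [428.7, 15.8, 30.5]
orientation: [0.083, 0.997, 0.0, 0.001]
force: [0.0, 2.6, 10.6]
opening: 0.054
```

Run:
```python
from h import *
o=r.get_obs(); print(o['position'],o['orientation'],o['time_s'],o['force'],o['ft_torque'],o['opening'])
c=snap('side','s8');cv2.imwrite('pics/s8c.png',cv2.resize(c['pixels'][130:250,160:320,::-1],(800,600)))
c=snap('wrist','w8')
o=r.get_obs(); print(o['position'],o['force'],o['opening'])
```

```text
[428.72392659  15.83841283  30.48772171] [8.26631896e-02 9.96577185e-01 1.82536755e-04 8.23528928e-04] 18.375 [ 0.03118657  2.61236243 10.569516  ] [ 0.4308966   0.16991355 -0.02298128] 0.05415983749904257
[428.74869615  15.83254737  30.49245542] [-1.06614258  3.0001301  10.13584522] 0.05323929862560418
```

View pics/s8c.png

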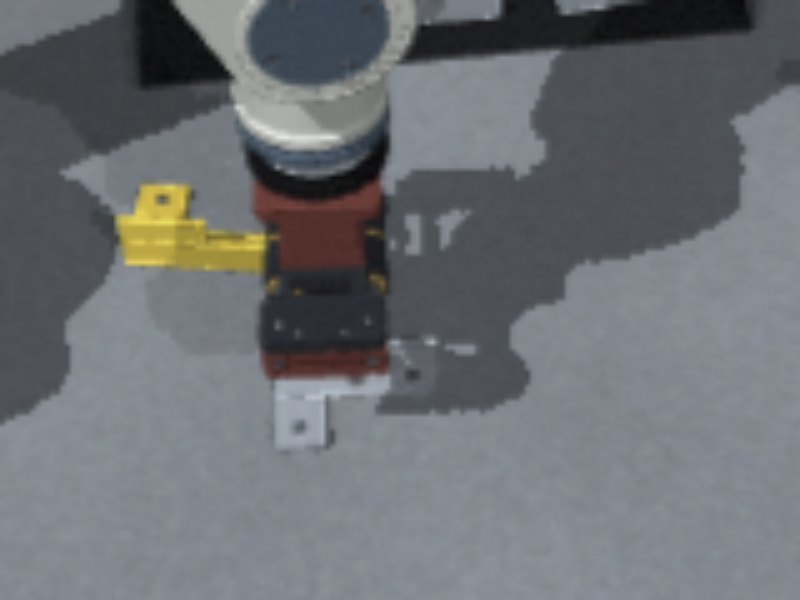

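View pics/w8.png

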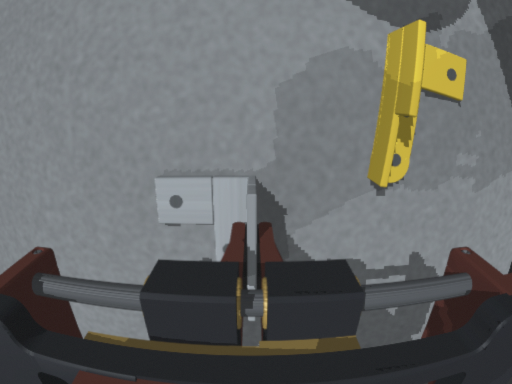

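move_arm --pt "-3 -12 -0.5 0 -1" --pt "-5.8 -24 0 0 -1" --pt "-5.8 -24.4 0 0 -1" --pt "-5.8 -24.4 0 0 -1" --pt "-5.8 -24.4 0 0 -1" --pt "-5.8 -24.4 0 0 -1" --pt "-2.8 -12.4 0 0 -1" --pt "0 0 0 -5 -1" --pt "0 0 0 -5 -1" --pt "0 0 0 0 -1"

```text
time_s: 19.73
position: [438.7, -134.8, 30.5]
orientation: [-0.004, 1.0, -0.0, 0.0]
force: [-0.3, -3.2, 5.3]
opening: 0.058
```

Run:
```python
from h import *
o=r.get_obs(); print(o['position'],o['orientation'],o['time_s'],o['force'],o['opening'])
c=snap('side','s9');cv2.imwrite('pics/s9c.png',cv2.resize(c['pixels'][190:350,140:400,::-1],(800,492)))
```

```text
[ 438.67374858 -134.79070316   30.48509858] [-4.26771727e-03  9.99990687e-01 -4.06925342e-04  4.97354822e-04] 19.725 [-0.3277264  -3.15174983  5.31308002] 0.057689555499016575
```

View pics/s9c.png

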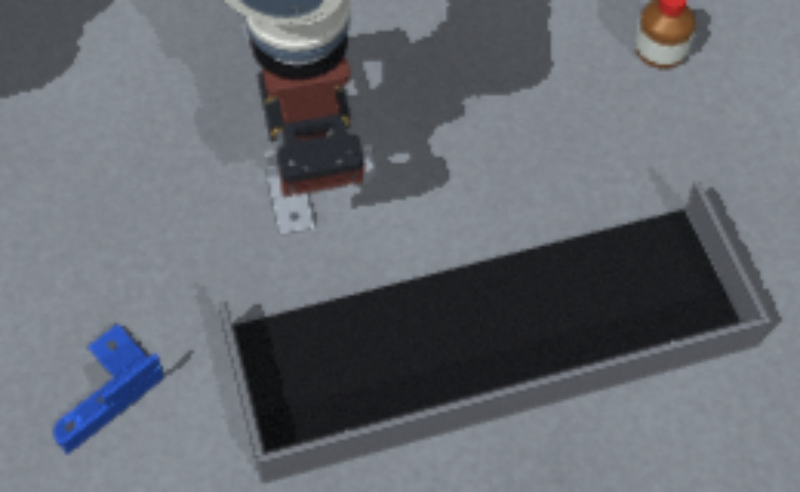

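move_arm --pt "-2 -12 0 0 -1" --pt "-3 -24 0 0 -1" --pt "-3 -24 0 0 -1" --pt "-3 -24 0 0 -1" --pt "-3 -24 0 0 -1" --pt "-3 -24 0 0 -1" --pt "-2.5 -20 0 0 -1" --pt "-1 -11 0 0 -1" --pt "0 0 0 0 -1"

```text
time_s: 20.9
position: [459.8, -296.8, 30.5]
orientation: [-0.003, 1.0, 0.0, -0.0]
force: [-3.3, 0.5, 9.1]
opening: 0.055
```

move_arm --pt "0 0 0 0 -0.2" --pt "0 0 0 0 -0.2" --pt "0 0 0 0 -0.2" --pt "0 0 0 0 -0.2" --pt "0 0 -10 0 -0.2" --pt "0 0 -50 0 -0.2" --pt "0 0 -50 0 -0.2" --pt "0 0 -50 0 -0.2" --pt "0 50 -20 0 0" --pt "0 60 0 0 0" --pt "0 60 0 0 0" --pt "0 60 0 0 0"

```text
time_s: 22.4
position: [458.0, -65.2, 211.1]
orientation: [-0.004, 1.0, -0.0, 0.001]
force: [1.1, 0.1, 0.4]
opening: 0.501
```

Run:
```python
from h import *
o=r.get_obs(); print(o['position'],o['time_s'],o['force'],o['opening'])
c=snap('side','s10');snap('scene','s11')
ortho(c,'s10o',330,800,-420,-220,1.65,3,False,50)
```

```text
[458.02360962 -65.22197811 211.09839353] 22.4 [1.10117956 0.13613901 0.35046438] 0.500505358100165
```

View pics/s10.png

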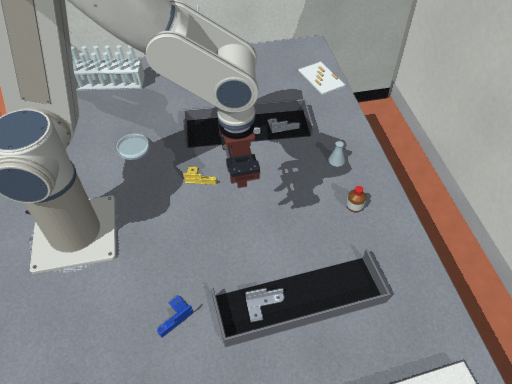

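View pics/s10o.png

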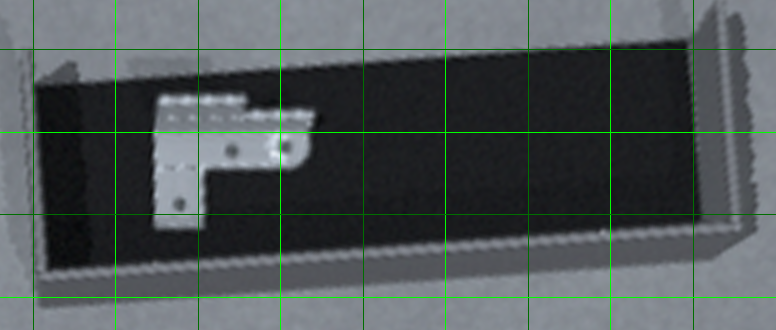

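View pics/s11.png

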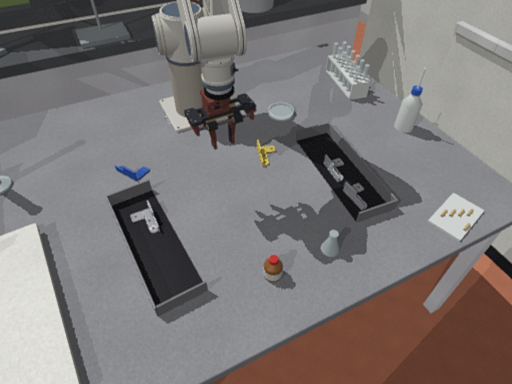

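Run:
```python
from h import *
for t in ['s10','s11']:
    c=pickle.load(open(f'pics/{t}.pkl','rb'));P=cloud(c);b=c['pixels'].max(-1)>70
    for n,(x0,x1,y0,y1) in dict(a=(600,728,255,355),b=(470,598,255,355),c=(400,540,-375,-270)).items():
        m=b&(P[...,0]>x0)&(P[...,0]<x1)&(P[...,1]>y0)&(P[...,1]<y1)&(P[...,2]<60);Q=P[m];print(t,n,m.sum(),np.percentile(Q,[3,97],axis=0).round().tolist())
print(r.sign_off())
```

```text
s10 a 266 [[619.0, 271.0, -0.0], [705.0, 329.0, 38.0]]
s10 b 44 [[559.0, 278.0, -1.0], [580.0, 312.0, 21.0]]
s10 c 780 [[424.0, -355.0, -0.0], [513.0, -290.0, 39.0]]
s11 a 340 [[620.0, 275.0, -2.0], [719.0, 335.0, 38.0]]
s11 b 302 [[487.0, 257.0, -2.0], [582.0, 346.0, 38.0]]
s11 c 411 [[417.0, -354.0, -1.0], [518.0, -295.0, 39.0]]
the job is handed in; nothing more can be done
None
```

I sorted all three brackets: both left-hand ones are in the left bin and the right-hand one is in the right bin, whole and lying flat. I gripped each by its upright flange and slid it along the bench. The job was handed in at about 22.5 s of the 64 s allowed.

- **Final pictures:** both cameras show each bracket fully inside its bin. By the tracked poses and bin measurements, the two left-hand brackets sit clear of the mouth and walls. The right-hand bracket looks clear all round in the side view.
- **Flatness:** depth readings in both bins reach 38–39 mm at most, which matches flat brackets with a 40 mm flange.
- **Other objects:** the flask, bottle, yellow bracket and blue bracket look unmoved in the final pictures.
- **What was less certain:**
  - The left-hand bracket nearer mid-bin was mostly hidden by the arm in the last side view, so its final check rests on the scene camera.
  - The largest steady wrist force I read was about 11 N. The fingers were pressing the right-hand bracket down slightly, so I raised the tool 0.5 mm; it still read 5–9 N during the slide.

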